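# Lever the tight green lid up off its sample jar

### The job

The green lid is stuck fast in its glass sample jar. Take the red-handled pry lever, lay its steel blade across the rack's round rail with the tip under the brim of the green lid, and push the handle down until that lid has risen clearly, by at least 5 mm; then let go of the lever and leave it there. Work with the lever only: do not touch the green jar or its lid with the gripper, and leave the white-lidded jar, the bottle and the spatula alone.

Things in the scene. Friction and masses are not known exactly. Their poses are not given: they have to be found in the camera images.
- lever: Loose pry lever, 0.2 to 0.33 kg, at first flat on the bench, tip to the robot's left. Origin on its underside where handle and blade meet; x to the blade's tip, z up. Steel blade x = 0 to 150 mm, 20 wide, 6 thick (z 0 to 6). Red handle x = -115 to 0, 22 wide, 28 high (z 0 to 28), gripped e.g. at x = -30. Centre of mass at about x = 0.
- lever_tip (a point): The end of the lever's blade, mid thickness: x = 150, z = 3 mm in the lever's frame.
- rack: Fixed rack: aluminium plate 160 x 230 x 12 mm, origin at bench level under its middle; x points level from the rail to the jars (to the robot's left, within 15 degrees). Two jars stand on it at x = 30, y = 48 and -48 mm (green at either place). The lever is used along x, its handle on the rail's clear -x side.
- rail_top (a point): Middle of the top of the fulcrum, a fixed round steel rail of 16 mm diameter along the rack's y: at x = -45, y = 0 in the rack, 90 mm above the bench, 75 mm short of the jars' axes. Usable for 95 mm either way, between two blue cheeks that rise to 90 mm.
- green_jar: Fixed glass jar that holds the green lid; origin at the centre of its underside (12 mm above the bench), z up. Body 72 mm diameter, its shoulder 75 mm above the bench; neck 44 mm diameter from there up to the lid.
- green_brim (a point): Centre of the green lid's underside, on the jar's axis, 104 mm above the bench when shut; rises with the lid. The lid is a green disc 80 mm in diameter, 10 mm thick (12 in the middle); its brim overhangs the neck by 18 mm all round. A blade lying level on the rail has its upper face 8 mm below the brim.
- green_lid (a joint): How far the green lid has risen, in m: 0 shut, at most 0.020. It is tight: about 32 N upward moves it (about 10 to 14 N down on the lever's handle 135 mm behind the rail, with the tip 45 mm beyond it), and it stays where it is left.
- white_lid (a joint): The same for the white lid of the other jar (an equal jar with an equal lid, white): must stay at 0.
- bottle: Bystander: amber bottle with yellow cap, 60 mm diameter, 150 mm high, standing loose on the bench; origin at the centre of its underside.
- spatula: Bystander: spatula, about 200 mm long, lying loose on the bench beyond the lever.

How it is judged:
On the way, in this order (a step that is already met when the one before it is completed fails the run):
1. the lever bears on the rack's rail with its tip under the green lid's brim (horizontal distance between lever_tip and green_brim below 0.042 m and z of lever_tip in the frame of green_brim between -0.032 and 0.001 m and contact force between lever and rack above 0.5 N), for 0.1 s.
2. the lever, bearing on the rail, has raised the green lid by at least 5 mm (value of joint green_lid above 0.005 m and horizontal distance between lever_tip and green_brim below 0.042 m and contact force between lever and rack above 0.5 N), for 0.1 s.
At the end, for the whole second after the job is handed in: The green lid stands at least 5 mm above its shut height, the white lid has not risen (less than 2 mm), and the lever is let go and lies still on the rack (value of joint green_lid above 0.005 m and value of joint white_lid below 0.002 m and linear speed of lever below 0.03 m/s and contact force between lever and rack above 0.3 N); the robot touches nothing.
It fails at once if the gripper or arm touches the green jar or its lid (over 2 N) (contact force between any of the fingers, the arm and green_jar above 2 N).
It fails at once if the white lid is raised by 2 mm (value of joint white_lid above 0.002 m).
It fails at once if the bottle is shifted by 40 mm or tipped (distance of bottle from where it was at the start of the episode above 0.04 m or angle between bottle's own z axis and vertical above 0.4 rad).
It fails at once if the spatula is shifted by 40 mm (distance of spatula from where it was at the start of the episode above 0.04 m).
It also fails if it takes over 45 s, if anything falls off the work surface, if the arm or the gripper's body presses on something with over 40 N, if the wrist force passes 120 N, or if a joint passes its speed limit or range.

### The arm

A 6-joint arm with a two-finger parallel gripper is mounted at the origin on the work surface. World frame = base frame: x ahead of the robot, y to its left, z up, the work surface at z = 0. Lengths are in m, angles in rad, forces in N, time in s.
With the tool pointing down it reaches from about 0.375 to 0.975 m from the base axis. Payload 3.8 kg.
Tool frame: the origin (TCP) lies at the very end of the fingers, on their centre line; the grasp point (between the pads) lies 19 mm behind it; z points along the fingers, y is the direction in which the jaws open and shut (so a half turn about z gives the same grasp; the last joint's range is limited). The gripper opens to 85 mm and grips with 20 to 120 N. Pads are 22 mm wide; open, the fingers measure 114 mm over their backs; the gripper's body (76 mm by 85 mm) begins 54 mm behind the grasp point. The pads swing forward as they close: fully open they stand 13 mm farther back than shut.
Start: joints at [1.148, 0.264, 1.604, -0, 1.274, -0.037], TCP at [0.254, 0.625, 0.231] pointing down, gripper open.
Joint ranges: [-2.63, 2.63], [-0.94, 2.18], [0.31, 2.57], [-1.31, 4.45], [0, 2.66], [-2.55, 2.55]. Speed limits (rad/s): [2.57, 2.57, 3.14, 3.14, 3.14, 3.14].

### API

Orientations are given as a rotation vector (axis times angle).
In Python, from workcell import read_state, read_camera, camera_info, finish_job gives the robot as it stands. The module is installed in compiled form; this text tells all that it offers.
- The arm moves only by the tool play_rows, never from a script. Its argument "motion" is a list of rows, each a list of 5 numbers: the shift along the tool's x, y, z in units of 1000 mm (1.0 is 1000 mm), then the turn about the tool's z in units of 2 pi rad (1.0 is 2 pi rad), then the finger opening in mm, from 0 to 85.4. A call has 1 to 5 rows; each row shifts and turns the commanded pose from where the row before left it, along the tool's axes as they then stand; what a row does not reach is not made up. A row lasts 1/8 s, in which the tool goes at most 62.5 mm and 10.7 degrees, less where a joint would pass 70% of its speed; a pose out of reach is approached as far as the arm can. A call with a number of a shift or a turn outside -1 to 1 is refused whole. A call with a gripper value outside its range is refused whole. The fingers move at their own pace and stop on an object; "squeeze" is the grip in N (left out, the last holds). Time passes only in rows, so rows that do not move let the fingers close. It gives the time, the measured TCP pose, the force and the opening at its end, in the units of the state.
- read_state(): the state, without advancing time (a new reading comes with each control period).
- read_camera(name): name is "scene" or "top" or "wrist"; returns the picture (384x512x3 uint8, red, green, blue); there is no depth.
- camera_info(name): a dict with "intrinsics" (3x3 intrinsics, pixels), "pose" (4x4, takes a point from camera to world coordinates). Camera axes: x right, y down, z forward; pixel columns grow to the right and rows downward; lengths in m; the calibration is good to about 2 mm. A picture is of the moment at which its call begins: read the wrist's pose just before it. camera_info takes no time and is no camera call; for the wrist camera it gives the pose at the moment of the call.
- finish_job(): hands the job in, once; it reports no verdict.
The state is a dict: "time": time; "q": joint angles; "joint_vel": joint speeds; "joint_torque": joint torques, N m; "tool_pos": TCP position; "tcp_rot": TCP orientation; "wrist_force": force on the tool from outside, world axes, zero at the start; "torque": the same for the moment, N m; "width": opening from 0.0 (shut) to 1.0 (fully open).
Only numpy, scipy, OpenCV 4.12 (cv2) and the standard library are available. Lean on these libraries where they do the work, as an engineer would, in place of code of your own. Each camera call takes 0.05 s, during which the arm holds its last target. There are 200 camera calls.

## Working session

There is one attempt and no reset: what is moved stays moved. The work goes in short steps, Python scripts to look and compute and a tool call to move; the robot and the scene stay as the last step left them, time stands still between calls to the robot, and variables do not carry over. Pictures are saved under pics/ and viewed, about 8 in all and at most 12, crops included, and the job is handed in when it is done.

Besides the shell and the picture viewer there is one more tool, called after "Call:" by a JSON object that holds its "name" and its "arguments". play_rows: Moves the arm, as the interface text tells. Shifts and turns lie within -1 to 1; 1 stands for 1000 mm of shift or 2 pi rad of turn. Its arguments: {"type":"object","properties":{"motion":{"type":"array","items":{"type":"array","items":{"type":"number"}}},"squeeze":{"type":"number"}},"required":["motion"]}

```bash
mkdir -p pics; cat > h.py <<'E'
import numpy as np, cv2
from scipy.spatial.transform import Rotation as R
from workcell import *
def shot(n,f,crop=None,scale=1):
    im=read_camera(n)[:,:,::-1].copy()
    cv2.imwrite('pics/raw_'+f,im)
    if crop: a,b,c,d=crop; im=im[b:d,a:c]
    if scale!=1: im=cv2.resize(im,None,fx=scale,fy=scale,interpolation=cv2.INTER_CUBIC)
    cv2.imwrite('pics/'+f,im)
def at_z(n,u,v,z,info=None):
    i=info or camera_info(n); K=np.array(i['intrinsics']);T=np.array(i['pose'])
    d=T[:3,:3]@np.linalg.solve(K,[u,v,1]); o=T[:3,3]
    return o+d*(z-o[2])/d[2]
def proj(n,p):
    i=camera_info(n); K=np.array(i['intrinsics']);T=np.array(i['pose'])
    c=K@(T[:3,:3].T@(np.array(p)-T[:3,3])); return c[:2]/c[2]
def st():
    s=read_state(); print(s['time'],np.round(s['tool_pos'],4),np.round(s['tcp_rot'],4),np.round(s['wrist_force'],2),s['width'],np.round(s['q'],3)); print(np.round(R.from_rotvec(s['tcp_rot']).as_matrix(),3)); return s
E
python3 - <<'E'
from h import *
st()
for n in('scene','top','wrist'):
    i=camera_info(n); print(n,np.round(i['intrinsics'],1).tolist(),np.round(i['pose'],3).tolist())
shot('top','top1.png',scale=1.5); shot('scene','scene1.png',scale=1.5)
E
```

```text
0.0 [0.2537 0.6247 0.23  ] [-0.6022 -3.0829  0.0034] [-0.53  0.12  0.19] 0.9988254468318696 [ 1.148  0.265  1.605 -0.     1.274 -0.037]
[[-0.926  0.376 -0.001]
 [ 0.376  0.926 -0.002]
 [ 0.    -0.002 -1.   ]]
scene [[352.9, 0.0, 253.3], [0.0, 352.9, 194.9], [0.0, 0.0, 1.0]] [[-0.592, 0.443, -0.674, 1.181], [0.806, 0.332, -0.49, 0.341], [0.007, -0.833, -0.553, 0.56], [0.0, 0.0, 0.0, 1.0]]
top [[496.2, 0.0, 255.0], [0.0, 496.2, 201.2], [0.0, 0.0, 1.0]] [[0.02, -0.989, 0.149, 0.415], [-1.0, -0.022, -0.009, -0.087], [0.012, -0.149, -0.989, 1.228], [0.0, 0.0, 0.0, 1.0]]
wrist [[294.2, 0.0, 258.2], [0.0, 294.2, 195.2], [0.0, 0.0, 1.0]] [[0.375, 0.892, 0.253, 0.189], [0.927, -0.36, -0.105, 0.651], [-0.002, 0.274, -0.962, 0.374], [0.0, 0.0, 0.0, 1.0]]
```

View pics/top1.png

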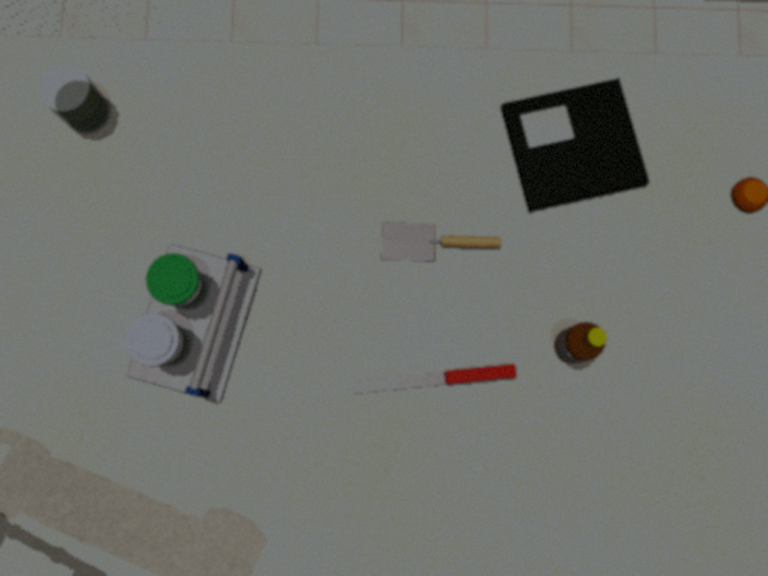

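View pics/scene1.png

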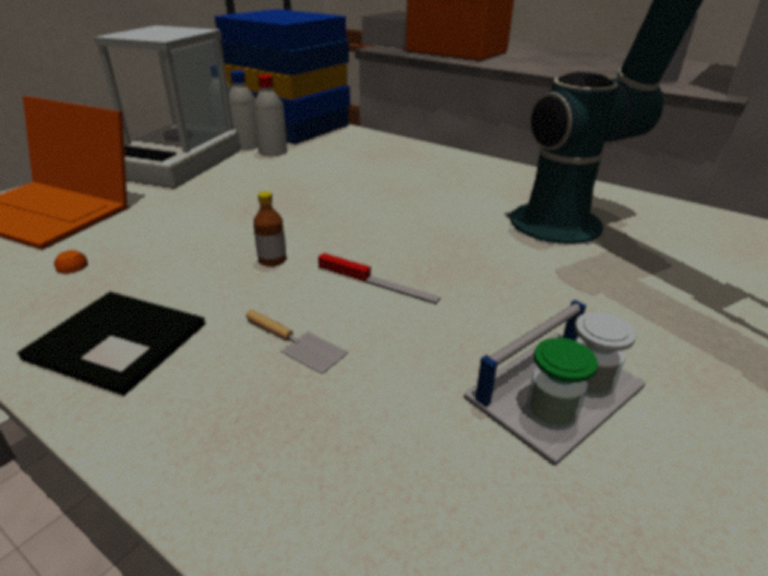

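Top view (shown at 1.5×): green lid at (174,279), which is the far jar; white lid at (155,340); rail from (235,262) to (198,390); lever tip at (356,388) to handle end at (515,371); bottle cap at (596,337); spatula at (380–500,242). I'll enlarge both regions.

```bash
python3 - <<'E'
from h import *
im=cv2.imread('pics/raw_top1.png')
a=cv2.resize(im[155:275,75:185],None,fx=4.5,fy=4.5,interpolation=cv2.INTER_CUBIC)
b=cv2.resize(im[235:270,228:353],None,fx=6,fy=6,interpolation=cv2.INTER_CUBIC)
c=np.zeros((600,800,3),np.uint8); a=a[:,:]; 
cv2.imwrite('pics/rack.png',np.hstack([a, np.zeros((a.shape[0],5,3),np.uint8)]))
cv2.imwrite('pics/lev.png',b)
h=cv2.cvtColor(im,cv2.COLOR_BGR2HSV)
def reg(m,name):
    n,l,s,c=cv2.connectedComponentsWithStats(m.astype(np.uint8)); k=1+np.argmax(s[1:,4]); ys,xs=np.where(l==k)
    r=cv2.minAreaRect(np.c_[xs,ys].astype(np.float32)); print(name,s[k],c[k],r,cv2.boxPoints(r).tolist()); return c[k]
sub=h.copy()
g=reg((abs(h[...,0].astype(int)-60)<15)&(h[...,1]>120)&(h[...,2]>60),'green')
print(at_z('top',*g,0.115))
r=reg(((h[...,0]<5)|(h[...,0]>174))&(h[...,1]>180)&(h[...,2]>80),'red')
print(at_z('top',*r,0.026))
y=reg((abs(h[...,0].astype(int)-29)<4)&(h[...,1]>180)&(h[...,2]>80),'yel'); print(at_z('top',*y,0.15))
E
```

```text
green [ 98 170  34  33 885] [114.56045198 185.74463277] ((114.5, 186.0), (32.0, 33.0), 90.0) [[98.0, 170.0], [131.0, 170.0], [131.0, 202.0], [98.0, 202.0]]
[0.61180617 0.22295525 0.115     ]
red [297 244  46  12 345] [319.97681159 249.11884058] ((319.7673645019531, 249.1732940673828), (7.661786079406738, 45.274192810058594), 84.2894058227539) [[296.8614196777344, 247.6138916015625], [341.9109191894531, 243.10894775390625], [342.6733093261719, 250.73269653320312], [297.6238098144531, 255.23764038085938]]
[ 0.48296404 -0.25704803  0.026     ]
yel [392 218  12  13 110] [397.44545455 224.22727273] ((397.60003662109375, 224.30001831054688), (11.180339813232422, 10.733125686645508), 26.56505012512207) [[390.2000427246094, 226.6000213623047], [395.0000305175781, 217.00001525878906], [405.0000305175781, 222.00001525878906], [400.2000427246094, 231.6000213623047]]
[ 0.53383394 -0.4093317   0.15      ]
```

View pics/rack.png

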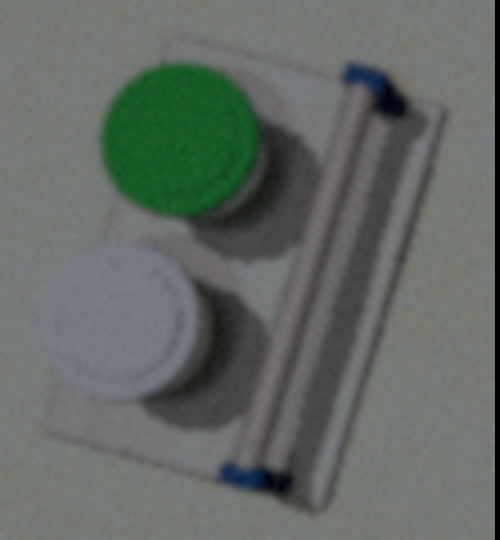

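View pics/lev.png

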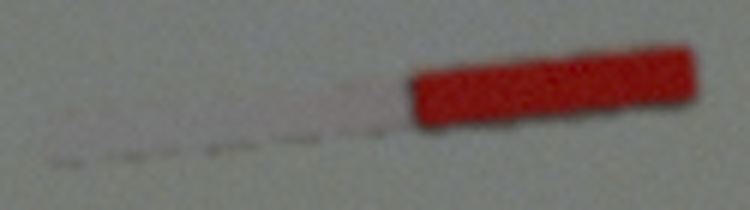

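Rack crop: rail axis from (362,85) to (250,462), green lid centre (181,139), white (122,322). Lever crop: tip middle ≈ (50,136), handle from (415,100) to (693,75).

```bash
cat > m.py <<'E'
from h import *
ra=lambda u,v,z: at_z('top',75+u/4.5-.4,155+v/4.5-.4,z)
le=lambda u,v,z: at_z('top',228+u/6-.4,235+v/6-.4,z)
A,B=ra(362,85,.09),ra(250,462,.09); G=ra(181,139,.115);W=ra(122,322,.115)
print('rail',A,B,np.linalg.norm(A-B)); print('G',G,'W',W,np.linalg.norm(G-W))
y=(G-W)/np.linalg.norm(G-W); yr=(A-B)/np.linalg.norm(A-B)
print('angles of rack y dir',np.degrees(np.arctan2(y[1],y[0])),np.degrees(np.arctan2(yr[1],yr[0])))
M=(G+W)/2; mr=(A+B)/2; print('M-mr',M-mr, np.linalg.norm((M-mr)[:2]))
t,j,e=le(50,136,.006),le(415,100,.02),le(693,75,.02)
print('tip',t,'joint',j,'end',e,np.linalg.norm((t-j)[:2]),np.linalg.norm((e-j)[:2]))
for a,b in((e,j),(j,t),(e,t)): d=b-a; print(np.degrees(np.arctan2(d[1],d[0])))
E
python3 m.py
```

```text
rail [0.64734636 0.13757605 0.09      ] [0.45193535 0.18431208 0.09      ] 0.200922163869991
G [0.61240905 0.22239936 0.115     ] W [0.51915727 0.24595801 0.115     ] 0.09618161687407653
angles of rack y dir -14.178241030802461 -13.450643829517215
M-mr [0.01614231 0.07323462 0.025     ] 0.07499255579288347
tip [ 0.45994042 -0.05384338  0.006     ] joint [ 0.47693505 -0.20146409  0.02      ] end [ 0.48936759 -0.31425662  0.02      ] 0.14859573068321105 0.11347564751962577
96.29002677506988
96.56718700938647
96.4471779952343
```

```bash
cat > plan.py <<'E'
from h import *
def plan(wps,opening=85,step=.058,ang=9.,start=None):
    """wps: list of (x,y,z,angle_deg of tool x). prints rows."""
    if start is None:
        s=read_state(); m=R.from_rotvec(s['tcp_rot']).as_matrix()
        start=(*s['tool_pos'],np.degrees(np.arctan2(m[1,0],m[0,0])))
    c=np.array(start,float); rows=[]
    for w in wps:
        w=np.array(w,float); d=w-c; d[3]=(d[3]+180)%360-180
        n=max(1,int(np.ceil(max(np.linalg.norm(d[:3])/step,abs(d[3])/ang-1e-9))))
        for k in range(n):
            p=d/n; a=np.radians(c[3]); ex=np.array([np.cos(a),np.sin(a),0]); ey=np.array([np.sin(a),-np.cos(a),0])
            rows.append([round(float(v),4) for v in (p[:3]@ex,p[:3]@ey,-p[2],-p[3]/360)]+[opening]); 
            q=rows[-1]; c=c+np.r_[q[0]*ex+q[1]*ey,-q[2],-q[3]*360]
    for i in range(0,len(rows),5): print(rows[i:i+5])
    print('end',np.round(c,4))
E
python3 -c "
from plan import *
plan([(.46,.2,.2,120),(.4803,-.2313,.11,96.45)])"
```

```text
Traceback (most recent call last):
  File "plan.py", line 14, in plan
    q=rows[-1]; c=c+np.r_[q[0]*ex+q[1]*ey,-q[2],-q[3]*360]
                  ~^~~~~~~~~~~~~~~~~~~~~~~~~~~~~~~~~~~~~~~
ValueError: operands could not be broadcast together with shapes (4,) (5,)
```

```bash
sed -i 's/q\[0\]\*ex+q\[1\]\*ey,-q/(q[0]*ex+q[1]*ey)[:2],-q/' plan.py
python3 -c "
from plan import *
plan([(.46,.2,.2,120),(.4803,-.2313,.11,96.45)])"
```

```text
[[-0.039, -0.0351, 0.0033, 0.0117, 85], [-0.0415, -0.0321, 0.0033, 0.0117, 85], [-0.0437, -0.029, 0.0033, 0.0117, 85], [-0.0457, -0.0257, 0.0033, 0.0117, 85], [-0.0475, -0.0223, 0.0033, 0.0117, 85]]
[[-0.049, -0.0187, 0.0033, 0.0117, 85], [-0.0502, -0.0151, 0.0033, 0.0117, 85], [-0.0512, -0.0114, 0.0033, 0.0117, 85], [-0.0519, -0.0076, 0.0033, 0.0117, 85], [-0.048, -0.0247, 0.0113, 0.0082, 85]]
[[-0.0492, -0.0222, 0.0113, 0.0082, 85], [-0.0503, -0.0197, 0.0113, 0.0082, 85], [-0.0512, -0.0171, 0.0113, 0.0082, 85], [-0.052, -0.0144, 0.0113, 0.0082, 85], [-0.0527, -0.0117, 0.0113, 0.0082, 85]]
[[-0.0532, -0.009, 0.0113, 0.0082, 85], [-0.0536, -0.0062, 0.0113, 0.0082, 85]]
end [ 0.4804 -0.2312  0.11   96.3694]
```

Call:
{"name": "play_rows", "arguments": {"motion": [[-0.039,-0.035,0.003,0.0117,85],[-0.0415,-0.032,0.003,0.0117,85],[-0.0437,-0.029,0.003,0.0117,85],[-0.0457,-0.0257,0.003,0.0117,85],[-0.0475,-0.0223,0.003,0.0117,85]]}}

```text
time: 0.72
tool_pos: [0.369, 0.3878, 0.2157]
tcp_rot: [-1.159, -2.92, 0.001]
wrist_force: [0.6, 0.5, -0.5]
width: 0.996
```

Call:
{"name": "play_rows", "arguments": {"motion": [[-0.049,-0.0187,0.0033,0.0117,85],[-0.05,-0.015,0.0033,0.0117,85],[-0.051,-0.0114,0.0033,0.0117,85],[-0.052,-0.0076,0.0033,0.0117,85],[-0.048,-0.0247,0.0113,0.0082,85]]}}

```text
time: 1.35
tool_pos: [0.4644, 0.1458, 0.1922]
tcp_rot: [1.642, 2.676, 0.002]
wrist_force: [0.2, 0.1, 0.3]
width: 0.996
```

Call:
{"name": "play_rows", "arguments": {"motion": [[-0.049,-0.022,0.0113,0.0082,85],[-0.05,-0.0197,0.0113,0.0082,85],[-0.051,-0.017,0.0113,0.0082,85],[-0.052,-0.0144,0.0113,0.0082,85],[-0.0527,-0.0117,0.0113,0.0082,85]]}}

```text
time: 1.98
tool_pos: [0.4751, -0.1232, 0.1347]
tcp_rot: [-1.973, -2.444, -0.0]
wrist_force: [1.2, 0.8, 0.0]
width: 0.997
```

Call:
{"name": "play_rows", "arguments": {"motion": [[-0.053,-0.009,0.0113,0.0082,85],[-0.0536,-0.006,0.0113,0.0082,85],[0,0,0,0,85]]}}

```text
time: 2.35
tool_pos: [0.4798, -0.2321, 0.1114]
tcp_rot: [-2.099, -2.335, 0.002]
wrist_force: [-0.2, 0.5, 0.1]
width: 0.996
```

```bash
python3 -c "
from plan import *
st(); shot('wrist','w1.png',scale=1.5)
print(proj('wrist',(.4769,-.2015,.02)),proj('wrist',(.4599,-.0538,.006)))
plan([(.4803,-.2313,.004,96.45)])"
```

```text
2.35 [ 0.4798 -0.2321  0.1114] [-2.0992e+00 -2.3354e+00  1.6000e-03] [-0.18  0.46  0.1 ] 0.9961887381263194 [-4.970e-01  1.060e-01  2.025e+00 -1.000e-03  1.013e+00 -6.030e-01]
[[-0.106  0.994 -0.002]
 [ 0.994  0.106  0.   ]
 [ 0.    -0.002 -1.   ]]
[258.70237865 163.84735494] [257.71748964 -45.35887149]
[[-0.0005, 0.0002, 0.0539, -0.0004, 85], [-0.0005, 0.0002, 0.0539, -0.0004, 85]]
end [ 4.80400e-01 -2.31200e-01  3.90000e-03  9.64775e+01]
```

View pics/w1.png

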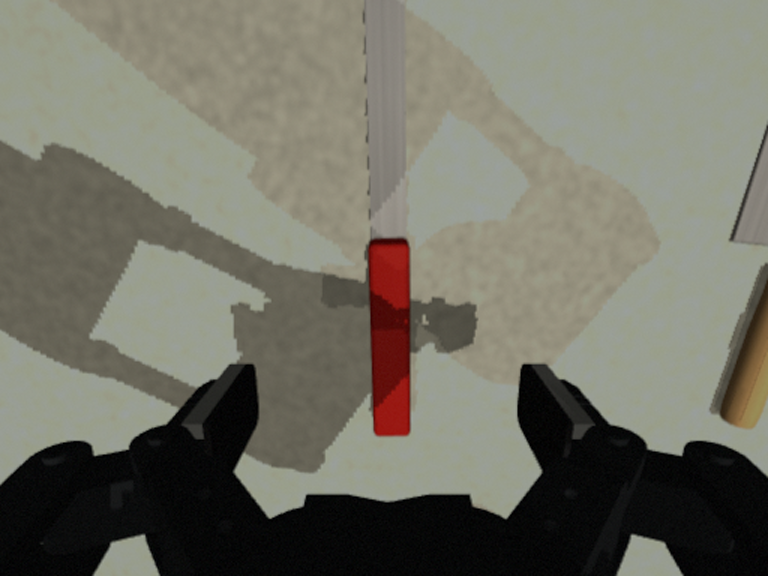

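Wrist view: the handle is centred between the fingers (junction at (389,240) in the picture, within 4 px of prediction) and aligned with them. I'll go down and grip.

Call:
{"name": "play_rows", "arguments": {"motion": [[0,0,0.053,0,85],[0,0,0.052,0,85],[0,0,0,0,85]]}}

```text
time: 2.78
tool_pos: [0.4763, -0.2254, 0.0036]
tcp_rot: [-2.086, -2.335, 0.004]
wrist_force: [-0.0, 0.7, -0.7]
width: 0.998
```

Call:
{"name": "play_rows", "arguments": {"motion": [[0,0,0,0,0],[0,0,0,0,0],[0,0,0,0,0],[0,0,0,0,0],[0,0,0,0,0]], "squeeze": 100}}

```text
time: 3.4
tool_pos: [0.4822, -0.23, 0.0098]
tcp_rot: [2.093, 2.339, 0.001]
wrist_force: [-2.0, 0.3, 7.7]
width: 0.234
```

Call:
{"name": "play_rows", "arguments": {"motion": [[0,0,0,0,0],[0,0,0,0,0]]}}

```text
time: 3.65
tool_pos: [0.4822, -0.2299, 0.0098]
tcp_rot: [2.093, 2.339, 0.001]
wrist_force: [-1.0, 1.0, 7.7]
width: 0.23
```

```bash
python3 -c "
from plan import *
plan([(.4803,-.2313,.11,96.4),(.5443,-.0574,.15,76.3)],0,.045,8)"
```

```text
[[-0.0004, -0.0007, -0.0334, -0.0, 0], [-0.0004, -0.0007, -0.0334, -0.0, 0], [-0.0004, -0.0007, -0.0334, -0.0, 0], [0.0332, 0.0166, -0.008, 0.0112, 0], [0.0342, 0.0142, -0.008, 0.0112, 0]]
[[0.0352, 0.0118, -0.008, 0.0112, 0], [0.0359, 0.0093, -0.008, 0.0112, 0], [0.0365, 0.0067, -0.008, 0.0112, 0]]
end [ 5.44300e-01 -5.73000e-02  1.50000e-01  7.62107e+01]
```

Call:
{"name": "play_rows", "arguments": {"motion": [[0,0,-0.033,0,0],[0,0,-0.033,0,0],[0,0,-0.034,0,0],[0.033,0.0165,-0.008,0.0112,0],[0.034,0.014,-0.008,0.0112,0]]}}

```text
time: 4.28
tool_pos: [0.5063, -0.1597, 0.1248]
tcp_rot: [2.258, 2.183, 0.001]
wrist_force: [1.6, -0.7, -2.9]
width: 0.228
```

Call:
{"name": "play_rows", "arguments": {"motion": [[0.035,0.012,-0.008,0.0112,0],[0.036,0.0093,-0.008,0.0112,0],[0.0365,0.0067,-0.008,0.0112,0],[0,0,0,0,0]]}}

```text
time: 4.78
tool_pos: [0.5457, -0.0536, 0.1487]
tcp_rot: [2.468, 1.942, 0.003]
wrist_force: [0.2, -0.9, -2.4]
width: 0.23
```

```bash
python3 -c "
from plan import *
st(); shot('scene','s2.png',(230,150,450,315),3.5);shot('wrist','w2.png')
"
```

```text
4.775 [ 0.5457 -0.0536  0.1487] [2.4684 1.9417 0.0026] [ 0.17 -0.86 -2.35] 0.22969610311710614 [-1.440e-01  9.200e-02  1.964e+00  1.000e-03  1.084e+00  9.400e-02]
[[ 0.235  0.972  0.002]
 [ 0.972 -0.235  0.   ]
 [ 0.001  0.002 -1.   ]]
```

View pics/s2.png

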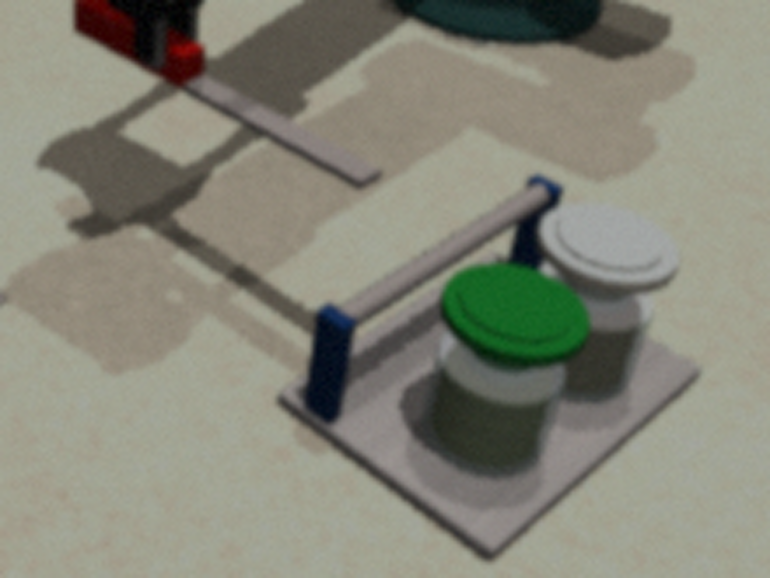

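View pics/w2.png

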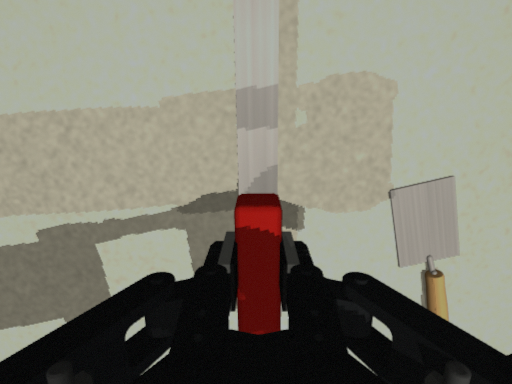

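Scene crop: lever level in the gripper; tip end middle at ≈ (370,179), underside junction at ≈ (185,84). Wrist: handle aligned with the fingers, junction at (259,197). I'll intersect these rays with the lever's vertical plane.

```bash
cat > tip.py <<'E'
from h import *
def inplane(n,u,v,p0,a):
    i=camera_info(n);K=np.array(i['intrinsics']);T=np.array(i['pose'])
    d=T[:3,:3]@np.linalg.solve(K,[u,v,1]);o=T[:3,3]
    nn=np.array([-np.sin(a),np.cos(a),0]); X=o+d*(nn@(p0-o))/(nn@d)
    return X,(X-p0)@[np.cos(a),np.sin(a),0],X[2]
E
python3 -c "
from tip import *
s=read_state(); p=np.array(s['tool_pos']);a=np.radians(76.4)
c=lambda u,v:(230+u/3.5-.4,150+v/3.5-.4)
for q in((370,179),(185,84)): print(inplane('scene',*c(*q),p,a))
# same rail check and lid in scene
for P in ((.6124,.2224,.116),(.64735,.13758,.09),(.45194,.18431,.09)): print((proj('scene',P)-[229.6,149.6])*3.5)
"
```

```text
(array([0.58701653, 0.12101045, 0.14200035]), np.float64(0.18160685727183964), np.float64(0.14200035382872994))
(array([ 0.54972519, -0.03313345,  0.13648513]), np.float64(0.02301623484067296), np.float64(0.13648513127626072))
[511.441117   300.25360314]
[338.95987121 309.209129  ]
[534.02472269 183.61562043]
```

Call:
{"name": "play_rows", "arguments": {"motion": [[0,0,-0.0,0,0],[0,0,0.025,0,0],[0,0,0.02,0,0],[0.015,0,0,0,0],[0.02,0,0,0,0]]}}

```text
time: 5.5
tool_pos: [0.5536, -0.0213, 0.1032]
tcp_rot: [2.474, 1.936, 0.001]
wrist_force: [-0.0, 0.1, -2.6]
width: 0.231
```

```bash
python3 -c "
from plan import *
st(); shot('scene','s3.png',(290,170,450,290),5)
"
```

```text
5.5 [ 0.5536 -0.0213  0.1032] [2.4737e+00 1.9362e+00 1.0000e-03] [-0.03  0.05 -2.64] 0.2308294559840559 [-0.084  0.152  1.989  0.     1.     0.159]
[[ 0.24   0.971  0.001]
 [ 0.971 -0.24   0.   ]
 [ 0.     0.001 -1.   ]]
```

View pics/s3.png

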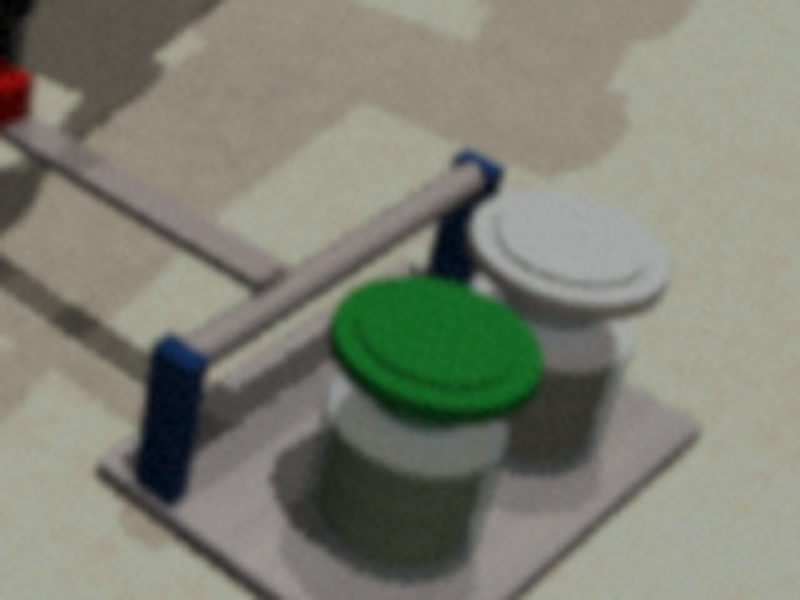

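Scene crop: the blade's tip end (right corner (292,268), left corner ≈ (255,288)) is just at the rail, pointing at the green lid's middle. I'll compare with projections for different tip heights.

```bash
python3 -c "
from tip import *
s=read_state(); p=np.array(s['tool_pos']);m=R.from_rotvec(s['tcp_rot']).as_matrix();x=m[:,0]*[1,1,0];n=np.array([x[1],-x[0],0])
c=lambda P:np.round((proj('scene',P)-[289.6,169.6])*5).tolist()
for z in(.090,.0935,.0995):
  for w in(-.01,.01):
    q=p+.1805*x+w*n;q[2]=z; print(z,w,c(q),'at -20mm',c(q-.02*x))
d=np.array([-.9726,.2326,0]); A=np.array([.64735,.13758,.09])
for t in(.03,.0525,.075): print('rail',t,c(A+t*d))
"
```

```text
0.09 -0.01 [293.0, 288.0] at -20mm [255.0, 266.0]
0.09 0.01 [263.0, 307.0] at -20mm [226.0, 284.0]
0.0935 -0.01 [294.0, 282.0] at -20mm [257.0, 259.0]
0.0935 0.01 [265.0, 301.0] at -20mm [227.0, 278.0]
0.0995 -0.01 [297.0, 271.0] at -20mm [259.0, 248.0]
0.0995 0.01 [267.0, 290.0] at -20mm [229.0, 267.0]
rail 0.03 [231.0, 312.0]
rail 0.0525 [265.0, 290.0]
rail 0.075 [298.0, 269.0]
```

Call:
{"name": "play_rows", "arguments": {"motion": [[0,0,-0.006,0,0],[0.012,0,0,0,0],[0.008,0,0,0,0],[0,0,0,0,0],[0,0,0.004,0,0]]}}

```text
time: 6.18
tool_pos: [0.558, -0.0022, 0.1048]
tcp_rot: [2.471, 1.939, 0.0]
wrist_force: [-0.3, 0.2, -2.5]
width: 0.231
```

Call:
{"name": "play_rows", "arguments": {"motion": [[0,0,0.002,0,0],[0,0,0,0,0]]}}

```text
time: 6.42
tool_pos: [0.5574, -0.0024, 0.1022]
tcp_rot: [-2.472, -1.938, 0.001]
wrist_force: [0.7, -0.1, -2.2]
width: 0.232
```

Call:
{"name": "play_rows", "arguments": {"motion": [[0,0,0.002,0,0],[0,0,0,0,0]]}}

```text
time: 6.68
tool_pos: [0.5577, -0.0023, 0.1005]
tcp_rot: [-2.472, -1.938, 0.0]
wrist_force: [0.6, -1.1, -2.2]
width: 0.23
```

```bash
python3 -c "
from plan import *
s=st(); print(s['torque']); shot('scene','s4.png',(290,170,450,290),5)
"
```

```text
6.675 [ 0.5577 -0.0023  0.1005] [-2.4720e+00 -1.9384e+00  4.0000e-04] [ 0.57 -1.06 -2.15] 0.23023874120674928 [-0.049  0.162  1.983 -0.     0.997  0.192]
[[ 0.238  0.971 -0.   ]
 [ 0.971 -0.238  0.   ]
 [-0.    -0.    -1.   ]]
[-0.10010705 -0.01155641  0.01169588]
```

View pics/s4.png

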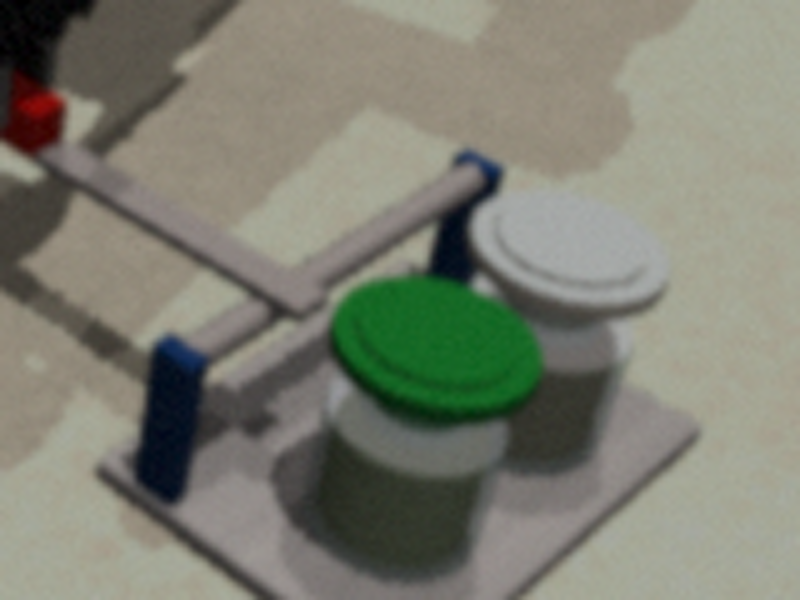

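The tip now lies over the rail about 20 mm past it (end corners (328,293) and (295,312)), free of contact and still short of the brim. I'll slide it in.

Call:
{"name": "play_rows", "arguments": {"motion": [[0.006,0,0,0,0],[0.006,0,0,0,0],[0.006,0,0,0,0],[0.005,0,0,0,0],[0,0,0,0,0]]}}

```text
time: 7.35
tool_pos: [0.5634, 0.0207, 0.1007]
tcp_rot: [2.471, 1.94, 0.0]
wrist_force: [-0.3, 0.5, -2.4]
width: 0.234
```

```bash
python3 -c "
from tip import *
s=st(); print(s['torque']); p=np.array(s['tool_pos']);m=R.from_rotvec(s['tcp_rot']).as_matrix();x=m[:,0]
t=p+.1805*x; g=np.array([.6124,.2224,0]); print('along',(g-t)@x,'lat',(g-t)@m[:,1])
"
```

```text
7.35 [0.5634 0.0207 0.1007] [2.4713 1.9397 0.    ] [-0.32  0.48 -2.42] 0.23400913482870017 [-0.007  0.173  1.97   0.     0.999  0.232]
[[ 0.238  0.971  0.   ]
 [ 0.971 -0.238  0.   ]
 [ 0.     0.    -1.   ]]
[-0.07265451  0.00690624 -0.00282519]
along 0.027079380145855102 lat -0.00035736249018197277
```

Call:
{"name": "play_rows", "arguments": {"motion": [[0,0,0.003,0,0],[0,0,0.005,0,0],[0,0,0.005,0,0],[0,0,0.004,0,0],[0,0,0,0,0]], "squeeze": 50}}

```text
time: 7.98
tool_pos: [0.5643, 0.02, 0.084]
tcp_rot: [2.472, 1.937, 0.003]
wrist_force: [1.2, -2.4, 3.7]
width: 0.234
```

Call:
{"name": "play_rows", "arguments": {"motion": [[0,0,0.004,0,0],[0,0,0.004,0,0],[0,0,0.004,0,0],[0,0,0,0,0]]}}

```text
time: 8.48
tool_pos: [0.5642, 0.02, 0.0729]
tcp_rot: [2.471, 1.938, 0.001]
wrist_force: [-1.5, -1.9, 11.6]
width: 0.232
```

Call:
{"name": "play_rows", "arguments": {"motion": [[0,0,0.004,0,0],[0,0,0.004,0,0],[0,0,0.004,0,0],[0,0,0,0,0]]}}

```text
time: 8.98
tool_pos: [0.565, 0.0194, 0.0618]
tcp_rot: [2.469, 1.937, 0.003]
wrist_force: [-1.7, -4.7, 15.2]
width: 0.233
```

Call:
{"name": "play_rows", "arguments": {"motion": [[0,0,0.004,0,0],[0,0,0.004,0,0],[0,0,0.002,0,0],[0,0,0,0,0]]}}

```text
time: 9.48
tool_pos: [0.5653, 0.0194, 0.0519]
tcp_rot: [2.469, 1.937, 0.003]
wrist_force: [-1.8, -4.3, 14.1]
width: 0.231
```

```bash
python3 -c "
from plan import *
s=st(); print(s['torque']); shot('scene','s5.png',(260,150,450,290),4.2)
"
```

```text
9.475 [0.5653 0.0194 0.0519] [2.4687 1.9373 0.0034] [-1.82 -4.31 14.06] 0.23141781802973377 [-9.000e-03  2.340e-01  2.001e+00 -2.000e-03  9.030e-01  2.320e-01]
[[ 0.238  0.971  0.004]
 [ 0.971 -0.238 -0.001]
 [-0.     0.004 -1.   ]]
[-0.15560891  0.072662   -0.05936091]
```

View pics/s5.png

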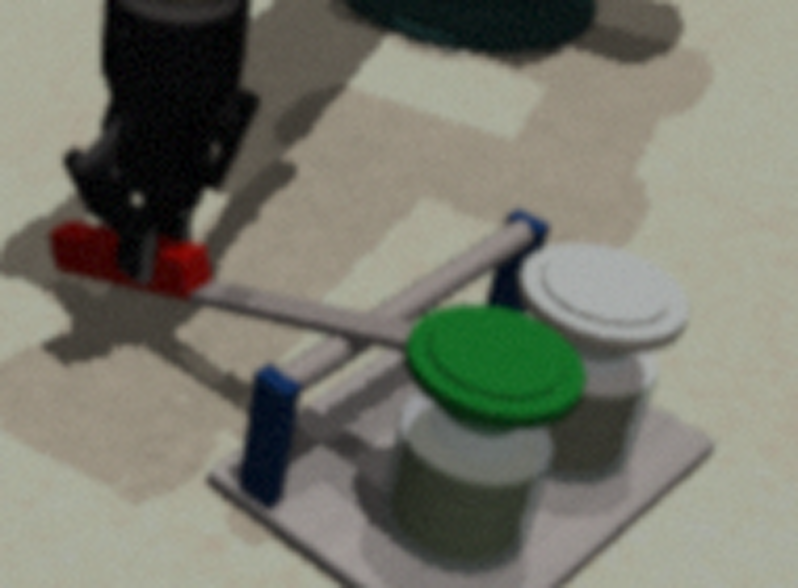

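The blade lies across the rail with the handle tilted down and the tip under the green brim (lid at ≈ (497,365), slightly raised). I'll measure the rise from the green blob's shift in the scene camera.

```bash
cat > rise.py <<'E'
from h import *
def blob(f):
    h=cv2.cvtColor(cv2.imread(f),cv2.COLOR_BGR2HSV); m=(abs(h[...,0].astype(int)-62)<15)&(h[...,1]>130)
    m[:150]=0; n,l,s,c=cv2.connectedComponentsWithStats(m.astype(np.uint8)); k=1+np.argmax(s[1:,4]); return c[k],s[k]
def rises(*fs):
    print('px per mm',(proj('scene',(.6124,.2224,.121))-proj('scene',(.6124,.2224,.111)))/10)
    for f in fs: print(f,*blob('pics/raw_'+f))
E
python3 -c "
from rise import *
rises('scene1.png','s3.png','s4.png','s5.png')"
```

```text
px per mm [ 0.10220039 -0.39517811]
scene1.png [376.95680346 239.48272138] [357 225  41  30 926]
s3.png [376.88720174 239.45986985] [356 225  42  30 922]
s4.png [376.95021645 239.52056277] [356 225  42  30 924]
s5.png [377.59679144 236.78609626] [357 223  42  29 935]
```

Rise ≈ 6.8 mm. I'll go slightly further for margin, then release.

Call:
{"name": "play_rows", "arguments": {"motion": [[0,0,0.003,0,0],[0,0,0.002,0,0],[0,0,0,0,0]]}}

```text
time: 9.9
tool_pos: [0.5657, 0.0198, 0.0474]
tcp_rot: [2.469, 1.937, 0.005]
wrist_force: [-2.0, -1.8, 15.9]
width: 0.234
```

```bash
python3 -c "
from rise import *
s=st(); shot('scene','s6.png'); rises('s6.png')"
```

```text
9.9 [0.5657 0.0198 0.0474] [2.4688 1.9375 0.0047] [-1.96 -1.84 15.87] 0.23395629931940248 [-9.000e-03  2.410e-01  2.003e+00 -1.000e-03  8.940e-01  2.320e-01]
[[ 0.238  0.971  0.004]
 [ 0.971 -0.238 -0.001]
 [ 0.     0.004 -1.   ]]
px per mm [ 0.10220039 -0.39517811]
s6.png [377.73751328 236.15940489] [357 222  42  29 941]
```

Call:
{"name": "play_rows", "arguments": {"motion": [[0,0,0,0,40],[0,0,0,0,60],[0,0,0,0,70],[0,0,0,0,70],[0,0,0,0,70]]}}

```text
time: 10.58
tool_pos: [0.5631, 0.0202, 0.0443]
tcp_rot: [-2.472, -1.939, 0.001]
wrist_force: [-0.3, 0.2, 0.2]
width: 0.818
```

Call:
{"name": "play_rows", "arguments": {"motion": [[0,0,-0.02,0,70],[0,0,-0.04,0,70],[0,0,-0.05,0,70],[0,0,-0.05,0,70],[0,0,0,0,70]]}}

```text
time: 11.2
tool_pos: [0.5671, 0.0202, 0.2107]
tcp_rot: [2.467, 1.935, 0.013]
wrist_force: [1.1, -0.5, 0.7]
width: 0.82
```

```bash
python3 -c "
from rise import *
s=st(); shot('scene','s7.png',(260,150,450,290),4.2); rises('s7.png')"
```

```text
11.2 [0.5671 0.0202 0.2107] [2.4667 1.9345 0.0133] [ 1.1  -0.52  0.68] 0.8202393640677462 [-0.008  0.068  1.869 -0.     1.193  0.232]
[[ 0.238  0.971  0.011]
 [ 0.971 -0.238 -0.   ]
 [ 0.002  0.011 -1.   ]]
px per mm [ 0.10220039 -0.39517811]
s7.png [377.77306469 236.11240721] [357 222  42  30 943]
```

View pics/s7.png

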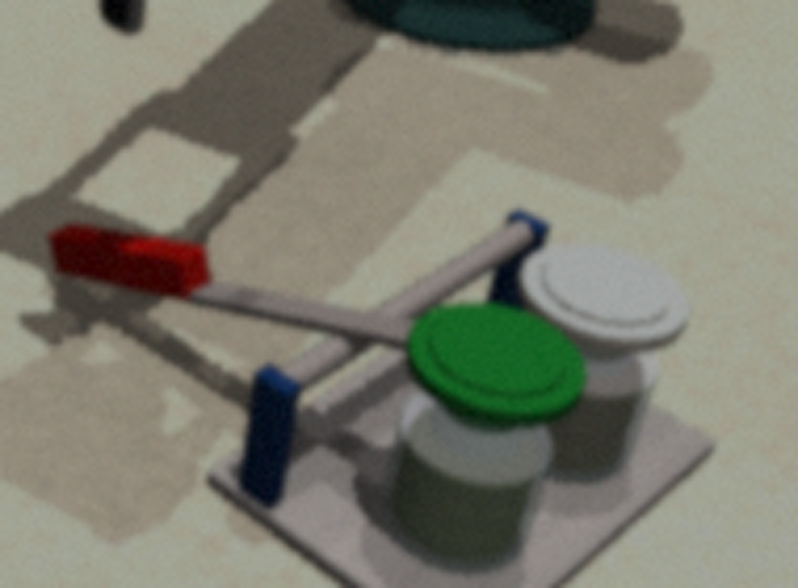

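The lever stays on the rail, tip under the raised green lid (rise ≈ 8.5 mm), and the gripper is clear. One stillness check by numbers, then I'll hand in.

Call:
{"name": "play_rows", "arguments": {"motion": [[0,0,0,0,70],[0,0,0,0,70],[0,0,0,0,70],[0,0,0,0,70],[0,0,0,0,70]]}}

```text
time: 11.88
tool_pos: [0.5632, 0.0202, 0.2044]
tcp_rot: [-2.472, -1.939, 0.001]
wrist_force: [-0.0, 0.3, 0.3]
width: 0.821
```

```bash
python3 -c "
from rise import *
shot('scene','s8.png'); rises('s8.png')
for f in('s7','s8'):
    h=cv2.cvtColor(cv2.imread('pics/raw_%s.png'%f),cv2.COLOR_BGR2HSV)[180:240,260:330]; m=((h[...,0]<6)|(h[...,0]>172))&(h[...,1]>150); print(f,np.argwhere(m).mean(0),m.sum())
def w(f):
    return cv2.imread('pics/raw_'+f,0)[205:235,382:425].astype(np.float32)
print('white shift',cv2.phaseCorrelate(w('scene1.png'),w('s8.png')))
finish_job()"
```

```text
px per mm [ 0.10220039 -0.39517811]
s8.png [377.71855011 236.08102345] [357 222  42  29 938]
s7 [31.45221445 30.73892774] 429
s8 [31.41549296 30.65492958] 426
white shift ((0.5477959743462115, 0.048777435772827005), 0.9518594724160654)
the job is handed in; nothing more can be done
```

I gripped the red lever by its handle, laid the blade across the rail with the tip under the green lid's brim, and pushed the handle down. The push settled at about 14–16 N while the lid slid. I then opened the gripper, moved up clear of the lever, and handed the job in at about 12 s.

- **Green lid:** the scene camera showed it about 8.5 mm up, and it held that height after I let go.
- **Lever:** it stayed on the rail with its tip under the lid. Between two pictures about 0.7 s apart it moved less than 0.1 pixel. I could not measure its contact force on the rack.
- **White lid:** it shows no vertical shift (0.05 px). The check gave 0.5 px sideways; I did not look into that, but it isn't an upward movement.
- **Bottle and spatula:** I kept the arm away from both but did not measure them again at the end.
- **Gripper:** the wrist force read about 0, so the robot was touching nothing.

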